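# Post a module through the returns flap

## Task

Push the finned metal module across the deck into line with the doorway, then slide it steadily through the hanging flap with your fingertips until it drops down into the returns box, and draw back out so that the flap hangs shut behind it. Only push it along the deck: do not pick it up, stand it on edge or flick it, and leave the spool, the jar and the screwdriver where they are.

Things in the scene. Friction and masses are not known exactly. Their poses are not given: they have to be found in the camera images.
- returns_box: Fixed returns box on the bench; behind its doorway it is 160 mm wide, 157 mm high, ends at x = 245 mm, with clear walls and clear fixed roof: the doorway is the only way in. Origin: on the bench, under the middle of the doorway's outer face; x points through the doorway into the box, y left, z up.
- deck_front (a point): Middle of the loading deck's front edge, at its top. The deck is a flat plate, top 70 mm above the bench, 300 mm wide (y -150 to +150 of the box), open at front and sides, from x = -200 mm (this point) through the doorway to x = +50 mm.
- doorway (a point): Middle of the doorway's sill: outer face, deck height. The opening (x 0 to 12 mm) is 100 mm wide between two posts (outer sides at y = -80, +80) and 79 mm high under a lintel 8 mm thick, its top 87 mm over the deck. Upright fingers would meet the lintel: to reach in under it and the flap, lean them 30 to 45 degrees, tips forward.
- deck_end (a point): Middle of the deck's inner edge, 50 mm inside the doorway's outer face; from here a steel slide drops at 40 degrees to the box floor, 4 mm above the bench. The module tips onto it by itself once its middle has passed this edge, so the fingertips must push its rear end 10 to 25 mm inside the doorway's outer face.
- flap (a joint): Angle of the aluminium flap (94 mm wide, 72 high, 3 thick, 60 g) hanging in the doorway from a pin 76 mm above the deck, 4 mm inside the outer face; lower edge 4 mm above the deck. 0 = hanging shut; it swings only inwards, up to 1.45 rad, opens when the module or a finger pushes it (under 1 N) and falls shut by its own weight.
- module: The loose part to post: finned aluminium enclosure, 80 mm long (its x) by 56 mm wide (its y) by 24 mm high, 0.1 to 0.25 kg, slippery (friction about 0.25). Origin: middle of its underside. It starts lying flat on the deck, fins up, its x pointing within about 0.4 rad of the box's x, up to 70 mm to either side of the doorway's middle.
- spool: Bystander, to be left alone: grey solder spool 60 mm across, 50 mm high, standing on the bench beside the deck. Origin: middle of its underside.
- flux_jar: Bystander, to be left alone: small amber jar 52 mm across, 60 mm high, standing on the bench beside the deck. Origin: middle of its underside.
- screwdriver: Bystander, to be left alone: screwdriver lying on the bench to the left (+y) of the deck, roughly along the box's x, tip along its own +x.
Things that resemble listed ones, but are neither listed nor needed, are in the scene too. Of the things shaped like the module, the aluminium one is meant.

How it is judged:
By the outcome, as a careful person would: the job done as asked, in the order asked, and still so for the second after the job is handed in, with the robot touching nothing.
It also fails if it takes over 48 s, if anything falls off the work surface, if the arm or the gripper's body presses on something with over 40 N, if the wrist force passes 120 N, or if a joint passes its speed limit or range.

## Robot

A 7-joint arm with a two-finger parallel gripper is mounted at the origin on the work surface. World frame = base frame: x ahead of the robot, y to its left, z up, the work surface at z = 0. Lengths are in m, angles in rad, forces in N, time in s.
With the tool pointing down it reaches from about 0.425 to 0.875 m from the base axis. Payload 4.7 kg.
Tool frame: the origin (TCP) lies where the fingers leave the gripper's body, on its centre line; the fingertips stand 70 mm ahead of it and the grasp point (between the pads) lies 51 mm ahead of it; z points along the fingers, y is the line along which they close (so a half turn about z gives the same grasp; the last joint's range is limited). The gripper opens to 87 mm and grips with 3 to 60 N. Pads are 19 mm wide; open, the fingers measure 117 mm over their backs; the gripper's body (75 mm by 190 mm) begins 51 mm behind the grasp point.
Start: joints at [-1.249, 0.321, -0.07, 1.45, 0.023, 1.371, -0.057], TCP at [0.197, 0.619, 0.292] pointing down, gripper open.
Joint ranges: [-2.86, 2.86], [-0.3, 2.09], [-1.38, 1.24], [0.06, 2.45], [-1.56, 4.7], [0.09, 2.05], [-2.69, 2.69]. Speed limits (rad/s): [2.57, 2.57, 3.14, 3.14, 3.14, 3.14, 3.14].

## Interface

Orientations are given as a rotation vector (axis times angle).
In Python, from bench import get_state, get_image, get_calibration, close_job gives the robot as it stands.
- The arm moves only by the tool send_rows, never from a script. Its argument "rows" is a list of rows, each an object of numbers: "hand": the finger opening in mm, from 0 to 87; "x", "y", "z": the shift along the world's x, y, z in mm; "roll": the turn about the world's z in degrees. A call has 1 to 10 rows; each row shifts and turns the commanded pose from where the row before left it; what a row does not reach is not made up. A row lasts 1/10 s, in which the tool goes at most 50 mm and 8.59 degrees, less where a joint would pass 70% of its speed; a pose out of reach is approached as far as the arm can. A call is refused whole if a number of a shift passes 50 or a number of a turn 8.59, either way. A call with a gripper value outside its range is refused whole. The fingers move at their own pace and stop on an object; "force" is the grip in N (left out, the last holds). Time passes only in rows, so rows that do not move let the fingers close. It gives the time, the measured TCP pose, the force, the opening and the grip force at its end, in the units of the state.
- get_state(): the state, without advancing time (a new reading comes with each control period).
- get_image(name): name is "scene" or "top" or "wrist"; returns the picture (384x512x3 uint8, blue, green, red); there is no depth.
- get_calibration(name): a dict with "mtx" (3x3 intrinsics, pixels), "D" ([k1, k2, p1, p2, k3] as OpenCV has them; the pictures are not rectified), "world_from_camera" (4x4, takes a point from camera to world coordinates). Camera axes: x right, y down, z forward; pixel columns grow to the right and rows downward; lengths in m; the calibration is good to about 2 mm. A picture is of the moment at which its call begins: read the wrist's pose just before it. get_calibration takes no time and is no camera call; for the wrist camera it gives the pose at the moment of the call.
- close_job(): hands the job in; it is judged then, once.
The state is a dict: "time": time; "joint_positions": joint angles; "qd": joint speeds; "joint_torque": joint torques, N m; "position": TCP position; "tool_rot": TCP orientation; "ft_force": force on the tool from outside, world axes, zero at the start; "torque": the same for the moment, N m; "grip_width": opening from 0.0 (shut) to 1.0 (fully open); "grip_force": force on a finger pad.
Only numpy, scipy, OpenCV 4.12 (cv2) and the standard library are available. Lean on these libraries where they do the work, as an engineer would, in place of code of your own. Each camera call takes 0.05 s, during which the arm holds its last target. There are 200 camera calls.

## Working session

There is one attempt and no reset: what is moved stays moved. The work goes in short steps, Python scripts to look and compute and a tool call to move; the robot and the scene stay as the last step left them, time stands still between calls to the robot, and variables do not carry over. Pictures are saved under pics/ and viewed, at most 10 in all, crops included, and the job is handed in when it is done.

Besides the shell and the picture viewer there is one more tool, called after "Request:" by a JSON object that holds its "fn" and its "kwargs". send_rows: Moves the arm, as the interface text tells. Its arguments: {"type":"object","properties":{"rows":{"type":"array","items":{"type":"object","properties":{"hand":{"type":"number"},"x":{"type":"number"},"y":{"type":"number"},"z":{"type":"number"},"roll":{"type":"number"}}}},"force":{"type":"number"}},"required":["rows"]}

```bash
mkdir -p pics; ls; python3 - <<'E'
from bench import *
import cv2,numpy as np
s=get_state();print(s)
for n in("scene","top"):
    im=get_image(n);cv2.imwrite(f"pics/{n}0.png",im)
    c=get_calibration(n);print(n,c)
a=cv2.imread("pics/scene0.png");b=cv2.imread("pics/top0.png")
cv2.imwrite("pics/both0.png",cv2.resize(np.vstack([a,b]),None,fx=.78,fy=.78))
E
```

```text
pics
{'time': 0.0, 'joint_positions': array([-1.24892601,  0.32182398, -0.07008533,  1.45167638,  0.02259681,
        1.37078474, -0.05690531]), 'qd': array([-0.00085637, -0.00131188,  0.00032451,  0.00121896,  0.00075428,
       -0.00087796, -0.00078851]), 'joint_torque': array([ 8.58662133e-05, -4.91285169e+01, -4.03785193e-01, -3.12525630e+01,
       -6.39919331e-02,  4.35158762e-02,  1.69685436e-04]), 'position': array([0.19682048, 0.61904595, 0.29116005]), 'tool_rot': array([-4.81468956e-01, -3.10427733e+00,  2.97663624e-03]), 'ft_force': array([-0.40895084,  0.227762  ,  0.02238359]), 'torque': array([0.00606778, 0.03222024, 0.00397388]), 'grip_force': 0.0, 'grip_width': 1.0016267105552978}
scene {'mtx': array([[394.97512845,   0.        , 261.23662609],
       [  0.        , 394.97512845, 194.72794092],
       [  0.        ,   0.        ,   1.        ]]), 'D': array([0.02735482, 0.        , 0.        , 0.        , 0.        ]), 'world_from_camera': array([[-0.09058206,  0.76613418, -0.63626512,  1.11240321],
       [ 0.99588463,  0.06779226, -0.06014995,  0.11567543],
       [-0.00294908, -0.63909516, -0.76912202,  0.76198904],
       [ 0.        ,  0.        ,  0.        ,  1.        ]])}
top {'mtx': array([[351.56978876,   0.        , 253.60359432],
       [  0.        , 351.56978876, 185.67004127],
       [  0.        ,   0.        ,   1.        ]]), 'D': array([-0.01642836,  0.        ,  0.        ,  0.        ,  0.        ]), 'world_from_camera': array([[-0.02669447, -0.99340214,  0.11153293,  0.51851816],
       [-0.99904442,  0.03037448,  0.03142669,  0.06736332],
       [-0.0346071 , -0.11058744, -0.99326369,  0.8836314 ],
       [ 0.        ,  0.        ,  0.        ,  1.        ]])}
```

View pics/top0.png

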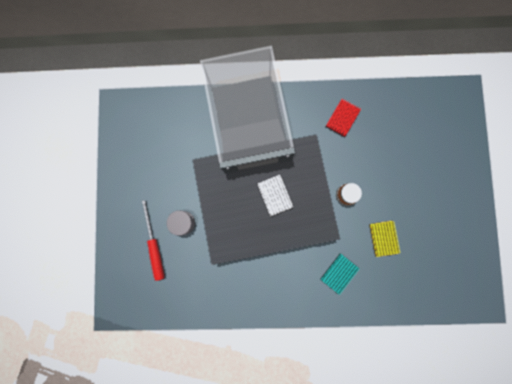

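View pics/scene0.png

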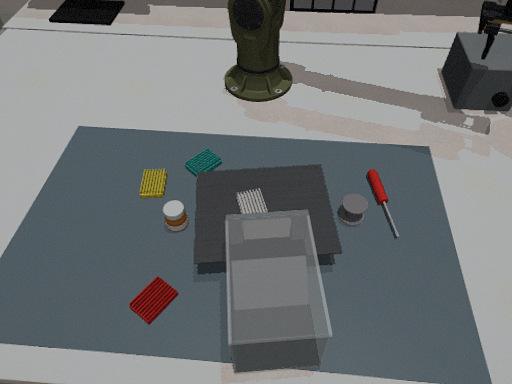

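Top view: the aluminium module is the silver one on the deck at (275,195). The look-alikes are red (343,118), yellow (385,239) and teal (340,273), all on the bench. The jar is at (350,193), the spool at (180,223), the screwdriver at (152,240), and the box is at the top around (245,105).

```bash
cat > h.py <<'E'
from bench import *
import cv2,numpy as np
def ray(n,uv,z):
    c=get_calibration(n);p=cv2.undistortPoints(np.float64(uv).reshape(-1,1,2),c["mtx"],c["D"]).reshape(-1,2)
    T=c["world_from_camera"];d=np.c_[p,np.ones(len(p))]@T[:3,:3].T
    return T[:3,3]+d*((z-T[2,3])/d[:,2])[:,None]
def module(im,n="top",roi=None,thr=140):
    g=im.min(2).astype(np.uint8); m=(g>thr).astype(np.uint8)*255
    r=np.zeros_like(m); cv2.fillConvexPoly(r,np.int32(roi),255); m&=r
    m=cv2.morphologyEx(m,cv2.MORPH_CLOSE,np.ones((5,5)))
    cs,_=cv2.findContours(m,0,2); c=max(cs,key=cv2.contourArea)
    return c,cv2.boxPoints(cv2.minAreaRect(c))
E
python3 - <<'E'
from h import *
im=cv2.imread("pics/top0.png")
hsv=cv2.cvtColor(im,cv2.COLOR_BGR2HSV)
# deck: dark grey
m=((im.max(2)<62)).astype(np.uint8)*255; m[:130]=0;m[270:]=0;m[:,:185]=0;m[:,345:]=0
m=cv2.morphologyEx(m,cv2.MORPH_CLOSE,np.ones((7,7)));m=cv2.morphologyEx(m,cv2.MORPH_OPEN,np.ones((5,5)))
c=max(cv2.findContours(m,0,2)[0],key=cv2.contourArea)
bx=cv2.boxPoints(cv2.minAreaRect(c));print("deckpx",bx)
ap=cv2.approxPolyDP(cv2.convexHull(c),5,True).reshape(-1,2);print(ap)
print(ray("top",ap,.07).round(4))
c,b=module(im,roi=[(225,172),(310,165),(330,240),(215,255)]);print("mod px",b,cv2.contourArea(c))
p=ray("top",b,.094);print(p.round(4),np.linalg.norm(np.diff(p,axis=0),axis=1))
v=im.copy();cv2.drawContours(v,[np.int32(b)],0,(0,255,0),1);cv2.polylines(v,[ap.reshape(-1,1,2)],True,(0,0,255),1)
cv2.imwrite("pics/crop1.png",cv2.resize(v[40:280,180:400],None,fx=2.5,fy=2.5,interpolation=2))
E
```

```text
deckpx [[224.15385 167.76923]
 [291.65387 154.26923]
 [294.      166.     ]
 [226.5     179.5    ]]
[[292 156]
 [289 167]
 [234 178]
 [225 172]]
[[0.6771 0.0012 0.07  ]
 [0.6512 0.0092 0.07  ]
 [0.6293 0.1385 0.07  ]
 [0.6442 0.1594 0.07  ]]
mod px [[256.7586  182.89656]
 [279.68964 173.72414]
 [292.86206 206.65517]
 [269.93103 215.82759]] 821.5
[[0.6133 0.085  0.094 ]
 [0.6326 0.0325 0.094 ]
 [0.5573 0.0057 0.094 ]
 [0.5382 0.0576 0.094 ]] [0.05592915 0.07996211 0.05528796]
```

View pics/crop1.png

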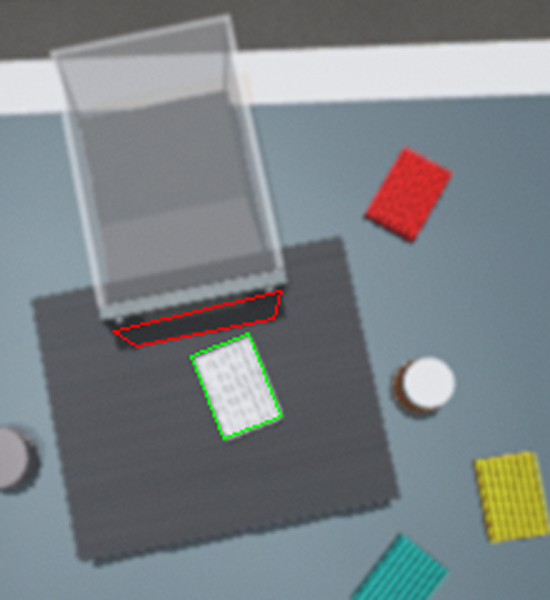

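The module outline measures 56 x 80 mm at the 94 mm plane, so the silver part on the deck is the right one. The red patch was the shadow at the doorway, not the deck. Next I fit the deck corners.

```bash
python3 - <<'E'
from h import *
im=cv2.imread("pics/top0.png").astype(int)
# deck is grey (b-r small), bench bluish; 
d=im[...,0]-im[...,2]; m=((d<14)&(im.max(2)<110)).astype(np.uint8)*255
m[:128]=0;m[272:]=0;m[:,:188]=0;m[:,345:]=0
m=cv2.morphologyEx(m,cv2.MORPH_OPEN,np.ones((5,5)))
c=max(cv2.findContours(m,0,2)[0],key=cv2.contourArea);h=cv2.convexHull(c)
print(cv2.approxPolyDP(h,4,True).reshape(-1,2).tolist())
px=np.array([(193.2,159.2),(316.8,135.2),(339.2,238),(212,263.2)])
w=ray("top",px,.07);print(w.round(4));print(np.linalg.norm(w-np.roll(w,-1,0),axis=1))
L=np.array([(50,150),(50,-150),(-200,-150),(-200,150)])/1e3
a=L-L.mean(0);q=w[:,:2]-w[:,:2].mean(0)
yaw=np.arctan2((a[:,0]*q[:,1]-a[:,1]*q[:,0]).sum(),(a*q).sum())
R=np.array([[np.cos(yaw),-np.sin(yaw)],[np.sin(yaw),np.cos(yaw)]])
O=w[:,:2].mean(0)-R@L.mean(0);print("yaw",np.degrees(yaw),"origin",O,"resid",(q-a@R.T).round(4).tolist())
mc=np.array([.5854,.0452]);print("module in box",(R.T@(mc-O)).round(4),"yaw rel",19.6-np.degrees(yaw))
T=np.array([.62,.0]);
# spool, jar tops in box frame; box right top corner checks at z=.157
for n,u,z in(("spool",(180,223),.05),("jar",(350,193),.06),("lintelL",(221,165.5),.157),("lintelR",(293,153.5),.157),("backR",(271.5,46.5),.157),("backL",(201,61),.157)):
    print(n,(R.T@(ray("top",[u],z)[0,:2]-O)).round(4))
E
```

```text
[[316, 136], [338, 238], [212, 262], [194, 160]]
[[ 0.6772  0.2343  0.07  ]
 [ 0.7249 -0.0589  0.07  ]
 [ 0.4841 -0.0985  0.07  ]
 [ 0.4346  0.193   0.07  ]]
[0.29709517 0.24398367 0.29569587 0.2461698 ]
yaw 9.466985705289796 origin [0.65417249 0.07979169] resid [[-0.0016, -0.0017], [-0.0033, 0.001], [0.0026, 0.0025], [0.0023, -0.0019]]
module in box [-0.0735 -0.0228] yaw rel 10.133014294710206
spool [-0.0928  0.2096]
jar [-0.101 -0.197]
lintelL [0.0036 0.0784]
lintelR [-0.0011 -0.0746]
backR [ 0.2403 -0.0772]
backL [0.2397 0.0798]
```

Request:
{"fn": "send_rows", "kwargs": {"rows": [{"hand": 0,"x": 30,"y": -40},{"hand": 0,"x": 30,"y": -40},{"hand": 0,"x": 30,"y": -40},{"hand": 0,"x": 30,"y": -40},{"hand": 0,"x": 30,"y": -40},{"hand": 0,"x": 20,"y": -40,"z": 20},{"hand": 0,"x": 20,"y": -40,"z": 20},{"hand": 0,"x": 20,"y": -40,"z": 20},{"hand": 0,"x": 20,"y": -40,"z": 20},{"hand": 0,"x": 20,"y": -40,"z": 20}]}}

```text
schema error: expected keys hand, x, y, z, roll
```

The box origin is at (0.654, 0.080), yaw 9.5°. The lintel, back-wall and deck sizes agree within 4 mm. In the box frame the module sits at (-73, -23) mm, turned +10°. First move: bring the arm over the doorway line.

Request:
{"fn": "send_rows", "kwargs": {"rows": [{"hand": 15,"x": 28,"y": -39,"z": 0,"roll": 3},{"hand": 15,"x": 28,"y": -39,"z": 0,"roll": 3},{"hand": 15,"x": 28,"y": -39,"z": 0,"roll": 3},{"hand": 15,"x": 28,"y": -39,"z": 0,"roll": 3},{"hand": 15,"x": 28,"y": -39,"z": 0,"roll": 3},{"hand": 15,"x": 28,"y": -39,"z": 0,"roll": 3},{"hand": 15,"x": 28,"y": -39,"z": 0,"roll": 3},{"hand": 15,"x": 28,"y": -39,"z": 0,"roll": 3},{"hand": 15,"x": 28,"y": -39,"z": 0,"roll": 3},{"hand": 15,"x": 28,"y": -39,"z": 0,"roll": 0}]}}

```text
time: 1.1
position: [0.4776, 0.2276, 0.2921]
tool_rot: [0.258, -3.131, -0.0]
ft_force: [0.9, 0.5, -0.6]
grip_width: 0.211
grip_force: 0.0
```

Request:
{"fn": "send_rows", "kwargs": {"rows": [{"hand": 15,"x": 30,"y": -39,"z": 0,"roll": 0},{"hand": 15,"x": 30,"y": -39,"z": 0,"roll": 0},{"hand": 15,"x": 30,"y": -39,"z": 0,"roll": 0},{"hand": 15,"x": 30,"y": -30,"z": 0,"roll": 0},{"hand": 15,"x": 0,"y": 0,"z": 0,"roll": 0}]}}

```text
time: 1.6
position: [0.5996, 0.0752, 0.2916]
tool_rot: [-0.241, 3.132, -0.007]
ft_force: [0.3, -0.4, 0.3]
grip_width: 0.176
grip_force: 0.0
```

```bash
cat >> h.py <<'E'
from scipy.spatial.transform import Rotation as Rn
def st():
    s=get_state();R=Rn.from_rotvec(s["tool_rot"]).as_matrix()
    z=R[:,2];print("t",round(s["time"],2),"tcp",s["position"].round(4),"q",s["joint_positions"].round(3))
    print("tip",(s["position"]+.07*z).round(4),"toolz",z.round(3),"tilt",np.degrees(np.arccos(-z[2])).round(1),"z az",np.degrees(np.arctan2(z[1],z[0])).round(1),"y az",np.degrees(np.arctan2(R[1,1],R[0,1])).round(1),"f",s["ft_force"].round(2),"w",round(s["grip_width"]*87,1))
    Y=np.radians(9.467);O=np.array([.6542,.0798]);Q=np.array([[np.cos(Y),np.sin(Y)],[-np.sin(Y),np.cos(Y)]])
    print("tip in box mm",(1e3*Q@((s["position"]+.07*z)[:2]-O)).round(1))
    return s
E
python3 -c "from h import *;st()"
```

```text
t 1.6 tcp [0.5996 0.0752 0.2916] q [-0.506  0.229  0.396  1.587 -0.085  1.343  1.624]
tip [0.5997 0.0749 0.2216] toolz [ 0.001 -0.005 -1.   ] tilt 0.3 z az -76.6 y az 98.8 f [ 0.35 -0.36  0.27] w 15.3
tip in box mm [-54.6   4.1]
```

The tool y axis is now across the doorway. There is no tilt input, so I go to the edge of reach, high above the box, to see whether the arm leans when it approaches a pose it cannot reach.

Request:
{"fn": "send_rows", "kwargs": {"rows": [{"hand": 15,"x": 45,"y": 8,"z": 10,"roll": 0},{"hand": 15,"x": 45,"y": 8,"z": 10,"roll": 0},{"hand": 15,"x": 45,"y": 8,"z": 10,"roll": 0},{"hand": 15,"x": 45,"y": 8,"z": 10,"roll": 0},{"hand": 15,"x": 45,"y": 8,"z": 10,"roll": 0},{"hand": 15,"x": 45,"y": 8,"z": 0,"roll": 0},{"hand": 15,"x": 45,"y": 8,"z": 0,"roll": 0},{"hand": 15,"x": 45,"y": 8,"z": 0,"roll": 0},{"hand": 15,"x": 45,"y": 8,"z": 0,"roll": 0}]}}

```text
time: 2.5
position: [0.9143, 0.1379, 0.3142]
tool_rot: [-0.235, 3.088, 0.01]
ft_force: [3.2, 2.1, 1.1]
grip_width: 0.173
grip_force: 0.0
```

```bash
python3 -c "from h import *;st()"
```

```text
t 2.5 tcp [0.9143 0.1379 0.3142] q [-0.194  1.172  0.59   0.057 -0.581  1.877  1.562]
tip [0.9174 0.1386 0.2442] toolz [ 0.044  0.01  -0.999] tilt 2.6 z az 12.9 y az 98.7 f [3.24 2.07 1.1 ] w 15.0
tip in box mm [269.3  14.7]
```

Request:
{"fn": "send_rows", "kwargs": {"rows": [{"hand": 15,"x": -45,"y": -8,"z": 10,"roll": 0},{"hand": 15,"x": -45,"y": -8,"z": 10,"roll": 0},{"hand": 15,"x": -30,"y": -5,"z": 10,"roll": 0},{"hand": 15,"x": 0,"y": 0,"z": 0,"roll": 0}]}}

```text
time: 2.9
position: [0.8436, 0.1287, 0.352]
tool_rot: [-0.226, 3.077, 0.002]
ft_force: [0.4, 0.2, 0.4]
grip_width: 0.172
grip_force: 0.0
```

```bash
python3 -c "from h import *;st()"
```

```text
t 2.9 tcp [0.8436 0.1287 0.352 ] q [-0.422  0.828  0.657  0.684 -0.477  1.671  1.697]
tip [0.8475 0.1291 0.2821] toolz [ 0.056  0.006 -0.998] tilt 3.2 z az 5.6 y az 98.4 f [0.38 0.17 0.41] w 15.0
tip in box mm [198.8  16.9]
```

The lean (3.2°) is kept after pulling back, so lean gained at a reach limit carries over. Going high should saturate joint 6 (2.05) and lean the tips forward.

Request:
{"fn": "send_rows", "kwargs": {"rows": [{"hand": 15,"x": -10,"y": -2,"z": 48,"roll": 0},{"hand": 15,"x": -10,"y": -2,"z": 48,"roll": 0},{"hand": 15,"x": -10,"y": -2,"z": 48,"roll": 0},{"hand": 15,"x": -10,"y": -2,"z": 48,"roll": 0},{"hand": 15,"x": -10,"y": -2,"z": 48,"roll": 0},{"hand": 15,"x": -10,"y": -2,"z": 48,"roll": 0}]}}

```text
time: 3.5
position: [0.8004, 0.1203, 0.5806]
tool_rot: [-0.228, 2.953, 0.018]
ft_force: [0.1, 0.4, 0.4]
grip_width: 0.174
grip_force: 0.0
```

```bash
python3 -c "from h import *;st()"
```

```text
t 3.5 tcp [0.8004 0.1203 0.5806] q [-0.199  0.854  0.398  0.06  -0.374  2.052  1.558]
tip [0.8128 0.122  0.5117] toolz [ 0.177  0.025 -0.984] tilt 10.3 z az 8.2 y az 98.8 f [0.11 0.39 0.45] w 15.1
tip in box mm [163.4  15.6]
```

It works: 10° lean in the right direction. I continue upward, drawing in.

Request:
{"fn": "send_rows", "kwargs": {"rows": [{"hand": 15,"x": -20,"y": -3,"z": 40,"roll": 0},{"hand": 15,"x": -20,"y": -3,"z": 40,"roll": 0},{"hand": 15,"x": -20,"y": -3,"z": 40,"roll": 0},{"hand": 15,"x": -20,"y": -3,"z": 40,"roll": 0},{"hand": 15,"x": -20,"y": -3,"z": 40,"roll": 0}]}}

```text
time: 4.0
position: [0.7288, 0.1092, 0.7205]
tool_rot: [-0.215, 2.773, 0.035]
ft_force: [-1.4, 0.6, 0.1]
grip_width: 0.167
grip_force: 0.0
```

```bash
python3 -c "from h import *;st()"
```

```text
t 4.0 tcp [0.7288 0.1092 0.7205] q [-0.209  0.674  0.403  0.06  -0.366  2.052  1.558]
tip [0.7532 0.1129 0.6551] toolz [ 0.349  0.052 -0.936] tilt 20.7 z az 8.4 y az 98.8 f [-1.36  0.6   0.06] w 14.5
tip in box mm [103.1  16.3]
```

Request:
{"fn": "send_rows", "kwargs": {"rows": [{"hand": 15,"x": -25,"y": -4,"z": 38,"roll": 0},{"hand": 15,"x": -25,"y": -4,"z": 38,"roll": 0},{"hand": 15,"x": -25,"y": -4,"z": 38,"roll": 0},{"hand": 15,"x": -25,"y": -4,"z": 38,"roll": 0},{"hand": 15,"x": -25,"y": -4,"z": 38,"roll": 0},{"hand": 15,"x": -28,"y": -4,"z": 35,"roll": 0},{"hand": 15,"x": -28,"y": -4,"z": 35,"roll": 0},{"hand": 15,"x": -28,"y": -4,"z": 35,"roll": 0}]}}

```text
time: 4.8
position: [0.5701, 0.0827, 0.9077]
tool_rot: [-0.195, 2.491, 0.068]
ft_force: [0.4, 0.2, 0.6]
grip_width: 0.175
grip_force: 0.0
```

```bash
python3 -c "from h import *;st()"
```

```text
t 4.8 tcp [0.5701 0.0827 0.9077] q [-0.233  0.391  0.418  0.059 -0.355  2.052  1.559]
tip [0.6116 0.0894 0.8518] toolz [ 0.593  0.096 -0.8  ] tilt 36.9 z az 9.2 y az 99.0 f [0.45 0.17 0.56] w 15.2
tip in box mm [-40.4  16.4]
```

The lean is 37° toward azimuth 9.2° (the box x axis), which is what I wanted. Now I descend beside the module on its -y side, fingers closed, to push it sideways. The finger flank will also square it up.

Request:
{"fn": "send_rows", "kwargs": {"rows": [{"hand": 0,"x": 0,"y": -8,"z": -46,"roll": 0.4},{"hand": 0,"x": 0,"y": -8,"z": -46,"roll": 0},{"hand": 0,"x": 0,"y": -8,"z": -46,"roll": 0},{"hand": 0,"x": 0,"y": -8,"z": -46,"roll": 0},{"hand": 0,"x": 0,"y": -8,"z": -46,"roll": 0},{"hand": 0,"x": 0,"y": -8,"z": -46,"roll": 0},{"hand": 0,"x": 0,"y": -8,"z": -46,"roll": 0},{"hand": 0,"x": 0,"y": -8,"z": -46,"roll": 0},{"hand": 0,"x": 0,"y": -8,"z": -46,"roll": 0},{"hand": 0,"x": 0,"y": -8,"z": -46,"roll": 0}]}}

```text
time: 5.8
position: [0.5718, 0.0182, 0.5202]
tool_rot: [-0.169, 2.484, 0.084]
ft_force: [0.4, 0.7, 0.2]
grip_width: 0.002
grip_force: 0.0
```

```bash
python3 -c "from h import *;st()"
```

```text
t 5.8 tcp [0.5718 0.0182 0.5202] q [-0.51  -0.299  0.355  1.73   0.096  1.038  1.552]
tip [0.6138 0.0253 0.4646] toolz [ 0.6    0.101 -0.794] tilt 37.5 z az 9.6 y az 98.1 f [0.43 0.7  0.21] w 0.2
tip in box mm [-48.9 -47.1]
```

Request:
{"fn": "send_rows", "kwargs": {"rows": [{"hand": 0,"x": 0,"y": -8,"z": -46,"roll": 0.4},{"hand": 0,"x": 0,"y": -8,"z": -46,"roll": 0.4},{"hand": 0,"x": 0,"y": -8,"z": -46,"roll": 0.4},{"hand": 0,"x": 0,"y": -8,"z": -46,"roll": 0},{"hand": 0,"x": -4,"y": -8,"z": -46,"roll": 0},{"hand": 0,"x": -4,"y": -10,"z": -46,"roll": 0},{"hand": 0,"x": -3,"y": 0,"z": -46,"roll": 0},{"hand": 0,"x": 0,"y": 0,"z": 0,"roll": 0}]}}

```text
time: 6.6
position: [0.5564, -0.0315, 0.1923]
tool_rot: [-0.191, 2.497, 0.089]
ft_force: [-0.8, 0.8, -0.6]
grip_width: 0.007
grip_force: 0.0
```

```bash
python3 -c "from h import *;st()"
```

```text
t 6.6 tcp [ 0.5564 -0.0315  0.1923] q [-0.506 -0.137  0.579  2.264 -0.242  0.383  2.013]
tip [ 0.5975 -0.0238  0.1361] toolz [ 0.587  0.109 -0.802] tilt 36.6 z az 10.6 y az 99.1 f [-0.79  0.81 -0.6 ] w 0.6
tip in box mm [-73.  -92.9]
```

Request:
{"fn": "send_rows", "kwargs": {"rows": [{"hand": 0,"x": 5,"y": 0,"z": -28,"roll": 0.3},{"hand": 0,"x": 0,"y": 0,"z": -27,"roll": 0},{"hand": 0,"x": 0,"y": 0,"z": 0,"roll": 0}]}}

```text
time: 6.9
position: [0.5662, -0.0302, 0.1446]
tool_rot: [-0.201, 2.486, 0.091]
ft_force: [-0.9, 1.1, -0.0]
grip_width: 0.005
grip_force: 0.0
```

```bash
python3 - <<'E'
from h import *
st()
im=get_image("top");cv2.imwrite("pics/top2.png",im)
cv2.imwrite("pics/crop2.png",cv2.resize(im[130:280,180:350],None,fx=4,fy=4,interpolation=2)[:600])
E
```

```text
t 6.9 tcp [ 0.5662 -0.0302  0.1446] q [-0.623 -0.018  0.726  2.294 -0.626  0.285  2.391]
tip [ 0.6078 -0.0222  0.0888] toolz [ 0.594  0.114 -0.796] tilt 37.2 z az 10.9 y az 99.6 f [-0.88  1.09 -0.02] w 0.4
tip in box mm [-62.5 -93. ]
```

View pics/crop2.png

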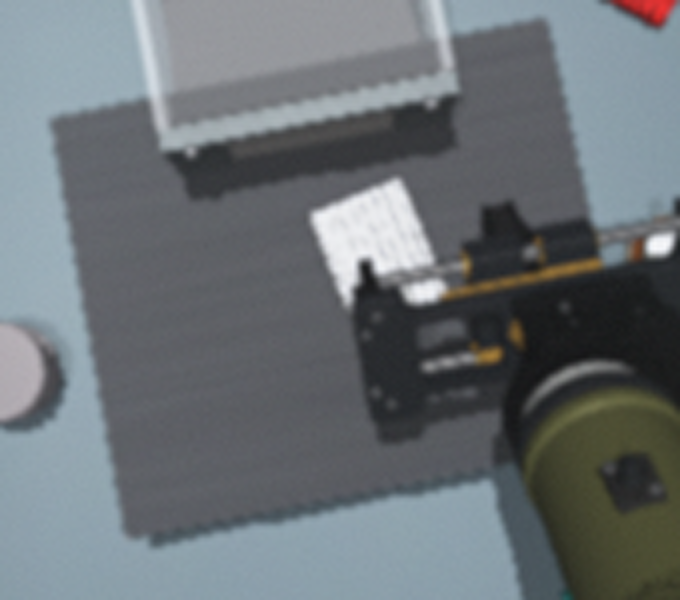

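The module is undisturbed at crop (375,240), and the fingertips are to its right at (503,210). Next I lower 7 mm and push slowly in +y.

Request:
{"fn": "send_rows", "kwargs": {"rows": [{"hand": 0,"x": -2,"y": 5,"z": -7,"roll": 0},{"hand": 0,"x": -2,"y": 8,"z": 0,"roll": 0},{"hand": 0,"x": -2,"y": 8,"z": 0,"roll": 0},{"hand": 0,"x": -1,"y": 5,"z": 0,"roll": 0},{"hand": 0,"x": -1,"y": 5,"z": 0,"roll": 0},{"hand": 0,"x": 0,"y": 0,"z": 0,"roll": 0}]}}

```text
time: 7.55
position: [0.5606, 0.0014, 0.1419]
tool_rot: [-0.205, 2.478, 0.091]
ft_force: [-0.3, 1.2, 0.6]
grip_width: 0.004
grip_force: 0.0
```

```bash
python3 -c "from h import *;st()"
```

```text
t 7.55 tcp [0.5606 0.0014 0.1419] q [-0.644 -0.037  0.662  2.319 -0.488  0.233  2.202]
tip [0.6026 0.0095 0.0864] toolz [ 0.6    0.115 -0.792] tilt 37.7 z az 10.9 y az 99.7 f [-0.27  1.21  0.56] w 0.3
tip in box mm [-62.4 -60.9]
```

Request:
{"fn": "send_rows", "kwargs": {"rows": [{"hand": 0,"x": 0,"y": 0,"z": -7,"roll": 0},{"hand": 0,"x": -1,"y": 4,"z": 0,"roll": 0},{"hand": 0,"x": -1,"y": 4,"z": 0,"roll": 0},{"hand": 0,"x": -1,"y": 4,"z": 0,"roll": 0},{"hand": 0,"x": 0,"y": 0,"z": 0,"roll": 0}]}}

```text
time: 8.05
position: [0.5571, 0.0128, 0.1336]
tool_rot: [-0.204, 2.48, 0.09]
ft_force: [0.6, 0.1, -0.1]
grip_width: 0.004
grip_force: 0.0
```

```bash
python3 - <<'E'
from h import *
st()
for n in("top","scene"):
    im=get_image(n);cv2.imwrite(f"pics/{n}3.png",im)
a=cv2.imread("pics/top3.png")[120:270,190:360];b=cv2.imread("pics/scene3.png")[130:280,180:350]
cv2.imwrite("pics/crop3.png",cv2.resize(np.hstack([a,b]),None,fx=2.3,fy=2.3,interpolation=2))
E
```

```text
t 8.05 tcp [0.5571 0.0128 0.1336] q [-0.662 -0.027  0.651  2.333 -0.481  0.206  2.17 ]
tip [0.599  0.0208 0.0781] toolz [ 0.599  0.114 -0.793] tilt 37.6 z az 10.8 y az 99.7 f [ 0.6   0.06 -0.06] w 0.3
tip in box mm [-64.1 -49.1]
```

View pics/crop3.png

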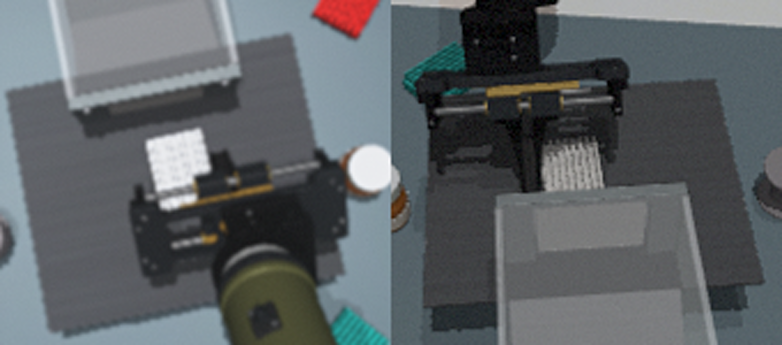

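The module has turned parallel to the box and moved left. It shows at crop (178,165), with the finger flank against its right side. Next I measure it.

```bash
cat >> h.py <<'E'
Y=np.radians(9.467);O=np.array([.6542,.0798]);Q=np.array([[np.cos(Y),np.sin(Y)],[-np.sin(Y),np.cos(Y)]])
def mod_box(im,roi):
    c,b=module(im,roi=roi);h=cv2.convexHull(c).reshape(-1,2)
    p=1e3*((ray("top",h,.094)[:,:2]-O)@Q.T); r=cv2.minAreaRect(np.float32(p))
    print("visible rect: centre",np.round(r[0],1),"size",np.round(r[1],1),"ang",round(r[2],1),"x",p[:,0].min().round(1),p[:,0].max().round(1),"y",p[:,1].min().round(1),p[:,1].max().round(1)); return p
E
python3 - <<'E'
from h import *
mod_box(cv2.imread("pics/top3.png"),[(240,170),(300,160),(300,215),(245,220)])
mod_box(cv2.imread("pics/top0.png"),[(225,172),(310,165),(330,240),(215,255)])
E
```

```text
visible rect: centre [-67.1  -9. ] size [71.9 58. ] ang 2.5 x -103.6 -31.2 y -37.3 20.7
visible rect: centre [-73.6 -22.8] size [79.9 55.8] ang 10.6 x -116.7 -30.8 y -56.0 10.5
```

Request:
{"fn": "send_rows", "kwargs": {"rows": [{"hand": 0,"x": -1,"y": 4,"z": 0,"roll": 0},{"hand": 0,"x": -1,"y": 4,"z": 0,"roll": 0},{"hand": 0,"x": 0,"y": 0,"z": 0,"roll": 0},{"hand": 0,"x": 1,"y": -8,"z": 0,"roll": 0},{"hand": 0,"x": 1,"y": -12,"z": 5,"roll": 0},{"hand": 0,"x": 0,"y": 0,"z": 20,"roll": 0},{"hand": 0,"x": 0,"y": 0,"z": 30,"roll": 0},{"hand": 0,"x": 0,"y": 0,"z": 0,"roll": 0}]}}

```text
time: 8.95
position: [0.5589, -0.0, 0.1919]
tool_rot: [-0.203, 2.474, 0.088]
ft_force: [-0.2, -0.0, 1.1]
grip_width: 0.004
grip_force: 0.0
```

```bash
python3 - <<'E'
from h import *
st()
im=get_image("top");cv2.imwrite("pics/top4.png",im);mod_box(im,[(230,170),(300,160),(310,225),(235,220)])
E
```

```text
t 8.95 tcp [ 0.5589 -0.      0.1919] q [-0.571 -0.145  0.565  2.281 -0.139  0.336  1.866]
tip [0.6012 0.0079 0.1366] toolz [ 0.604  0.113 -0.789] tilt 37.9 z az 10.6 y az 99.7 f [-0.19 -0.03  1.11] w 0.4
tip in box mm [-64.1 -62.2]
visible rect: centre [-65.6  -2.3] size [57.9 71.9] ang 86.7 x -102.2 -29.1 y -32.9 26.0
```

Request:
{"fn": "send_rows", "kwargs": {"rows": [{"hand": 15,"x": -12,"y": -2,"z": 0,"roll": 0},{"hand": 15,"x": -12,"y": -2,"z": 0,"roll": 0},{"hand": 15,"x": -12,"y": -2,"z": 0,"roll": 0},{"hand": 15,"x": -12,"y": -2,"z": 0,"roll": 0},{"hand": 15,"x": -12,"y": -2,"z": 0,"roll": 0},{"hand": 15,"x": -12,"y": -2,"z": 0,"roll": 0},{"hand": 15,"x": 0,"y": 0,"z": 0,"roll": 0}]}}

```text
time: 9.7
position: [0.4822, -0.0131, 0.1846]
tool_rot: [-0.2, 2.487, 0.087]
ft_force: [-0.5, -0.5, -0.5]
grip_width: 0.174
grip_force: 0.0
```

```bash
python3 -c "from h import *;st()"
```

```text
t 9.7 tcp [ 0.4822 -0.0131  0.1846] q [-0.264 -0.301  0.294  2.421 -0.142  0.378  1.892]
tip [ 0.5238 -0.0053  0.1288] toolz [ 0.594  0.111 -0.797] tilt 37.2 z az 10.6 y az 99.5 f [-0.5  -0.54 -0.54] w 15.2
tip in box mm [-142.6  -62.5]
```

Request:
{"fn": "send_rows", "kwargs": {"rows": [{"hand": 15,"x": 5,"y": 15,"z": 0,"roll": 0},{"hand": 15,"x": 0,"y": 16,"z": 0,"roll": 0},{"hand": 15,"x": -2,"y": 16,"z": 0,"roll": 0},{"hand": 15,"x": -1,"y": 14,"z": 0,"roll": 0},{"hand": 15,"x": 0,"y": 0,"z": -20,"roll": 0},{"hand": 15,"x": 0,"y": 0,"z": -20,"roll": 0},{"hand": 15,"x": 0,"y": 0,"z": -8,"roll": 0},{"hand": 15,"x": 0,"y": 0,"z": 0,"roll": 0}]}}

```text
time: 10.5
position: [0.4862, 0.0486, 0.1379]
tool_rot: [-0.201, 2.487, 0.088]
ft_force: [1.0, -0.8, 0.4]
grip_width: 0.173
grip_force: 0.0
```

```bash
python3 - <<'E'
from h import *
st()
im=get_image("top");cv2.imwrite("pics/top5.png",im);mod_box(im,[(230,170),(300,160),(310,225),(235,220)])
E
```

```text
t 10.5 tcp [0.4862 0.0486 0.1379] q [ 0.066 -0.169 -0.19   2.448 -0.296  0.22   1.867]
tip [0.5278 0.0564 0.0821] toolz [ 0.594  0.111 -0.797] tilt 37.2 z az 10.6 y az 99.5 f [ 0.98 -0.81  0.36] w 15.1
tip in box mm [-128.6   -2.3]
visible rect: centre [-70.4  -2.2] size [57.9 81.5] ang 87.0 x -111.8 -29.1 y -32.9 28.4
```

The whole module is visible at (-70, -2), yaw about -3°, with two fingertips square behind it. Steady push at 60 mm/s.

Request:
{"fn": "send_rows", "kwargs": {"rows": [{"hand": 15,"x": 6,"y": 1,"z": -2,"roll": 0},{"hand": 15,"x": 6,"y": 1,"z": 0,"roll": 0},{"hand": 15,"x": 6,"y": 1,"z": 0,"roll": 0},{"hand": 15,"x": 6,"y": 1,"z": 0,"roll": 0},{"hand": 15,"x": 6,"y": 1,"z": 0,"roll": 0},{"hand": 15,"x": 6,"y": 1,"z": 0,"roll": 0},{"hand": 15,"x": 0,"y": 0,"z": 0,"roll": 0}]}}

```text
time: 11.25
position: [0.5236, 0.0561, 0.1379]
tool_rot: [-0.205, 2.483, 0.089]
ft_force: [-0.5, -0.4, 0.1]
grip_width: 0.171
grip_force: 0.0
```

```bash
python3 - <<'E'
from h import *
st()
im=get_image("top");cv2.imwrite("pics/top6.png",im);mod_box(im,[(230,165),(300,150),(310,225),(235,220)])
E
```

```text
t 11.25 tcp [0.5236 0.0561 0.1379] q [ 0.086 -0.077 -0.22   2.372 -0.237  0.198  1.813]
tip [0.5653 0.064  0.0823] toolz [ 0.597  0.113 -0.795] tilt 37.4 z az 10.8 y az 99.7 f [-0.51 -0.4   0.08] w 14.9
tip in box mm [-90.3  -1. ]
visible rect: centre [-44.3   0.6] size [76.4 57.9] ang 0.3 x -82.4 -6.1 y -28.4 29.7
```

The module is aligned: yaw 0.3°, y 0.6 mm, front at -6. On through the flap.

Request:
{"fn": "send_rows", "kwargs": {"rows": [{"hand": 15,"x": 6,"y": 1,"z": 0,"roll": 0},{"hand": 15,"x": 6,"y": 1,"z": 0,"roll": 0},{"hand": 15,"x": 6,"y": 1,"z": 0,"roll": 0},{"hand": 15,"x": 6,"y": 1,"z": 0,"roll": 0},{"hand": 15,"x": 6,"y": 1,"z": 0,"roll": 0},{"hand": 15,"x": 6,"y": 1,"z": 0,"roll": 0},{"hand": 15,"x": 6,"y": 1,"z": 0,"roll": 0},{"hand": 15,"x": 6,"y": 1,"z": 0,"roll": 0},{"hand": 15,"x": 6,"y": 1,"z": 0,"roll": 0},{"hand": 15,"x": 6,"y": 1,"z": 0,"roll": 0}]}}

```text
time: 12.3
position: [0.583, 0.0659, 0.1375]
tool_rot: [-0.205, 2.484, 0.088]
ft_force: [-0.4, 0.6, -0.3]
grip_width: 0.174
grip_force: 0.3
```

```bash
python3 - <<'E'
from h import *
st()
for n in("top","scene"):
    im=get_image(n);cv2.imwrite(f"pics/{n}7.png",im)
a=cv2.imread("pics/top7.png")[90:240,190:340];b=cv2.imread("pics/scene7.png")[180:330,200:350]
cv2.imwrite("pics/crop7.png",cv2.resize(np.hstack([a,b]),None,fx=2.6,fy=2.6,interpolation=2))
E
```

```text
t 12.3 tcp [0.583  0.0659 0.1375] q [ 0.086  0.056 -0.234  2.243 -0.072  0.193  1.658]
tip [0.6247 0.0738 0.0818] toolz [ 0.596  0.113 -0.795] tilt 37.3 z az 10.7 y az 99.7 f [-0.35  0.59 -0.27] w 15.1
tip in box mm [-30.   -1.1]
```

View pics/crop7.png

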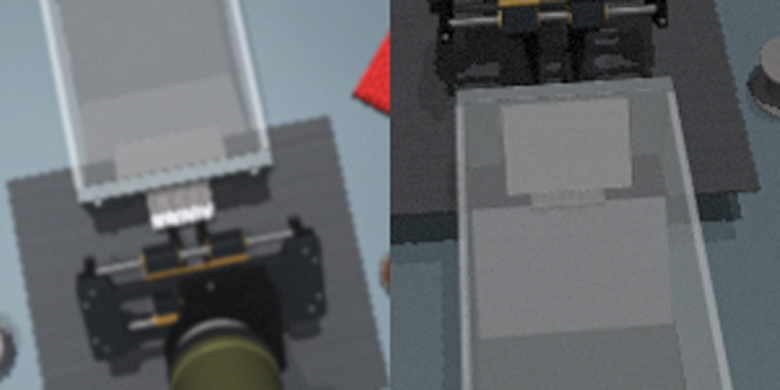

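The module is straight in the doorway (left crop, 180,205) and the flap is lifting ahead of it (right crop, 565,145). I continue to about 18 mm inside.

Request:
{"fn": "send_rows", "kwargs": {"rows": [{"hand": 15,"x": 6,"y": 1,"z": 0,"roll": 0},{"hand": 15,"x": 6,"y": 1,"z": 0,"roll": 0},{"hand": 15,"x": 6,"y": 1,"z": 0,"roll": 0},{"hand": 15,"x": 6,"y": 1,"z": 0,"roll": 0},{"hand": 15,"x": 6,"y": 1,"z": 0,"roll": 0},{"hand": 15,"x": 6,"y": 1,"z": 0,"roll": 0},{"hand": 15,"x": 4,"y": 1,"z": 0,"roll": 0},{"hand": 15,"x": 0,"y": 0,"z": 0,"roll": 0},{"hand": 15,"x": 0,"y": 0,"z": 0,"roll": 0}]}}

```text
time: 13.3
position: [0.6225, 0.0729, 0.1374]
tool_rot: [-0.205, 2.484, 0.088]
ft_force: [-0.4, -0.8, 0.8]
grip_width: 0.169
grip_force: 0.0
```

```bash
python3 - <<'E'
from h import *
st()
for n in("top","scene"):
    im=get_image(n);cv2.imwrite(f"pics/{n}8.png",im)
a=cv2.imread("pics/top8.png")[50:200,190:340];b=cv2.imread("pics/scene8.png")[200:350,200:350]
cv2.imwrite("pics/crop8.png",cv2.resize(np.hstack([a,b]),None,fx=2.6,fy=2.6,interpolation=2))
E
```

```text
t 13.3 tcp [0.6225 0.0729 0.1374] q [ 0.045  0.135 -0.201  2.156  0.006  0.201  1.585]
tip [0.6642 0.0808 0.0818] toolz [ 0.596  0.113 -0.795] tilt 37.3 z az 10.7 y az 99.7 f [-0.45 -0.81  0.83] w 14.7
tip in box mm [10.1 -0.7]
```

View pics/crop8.png

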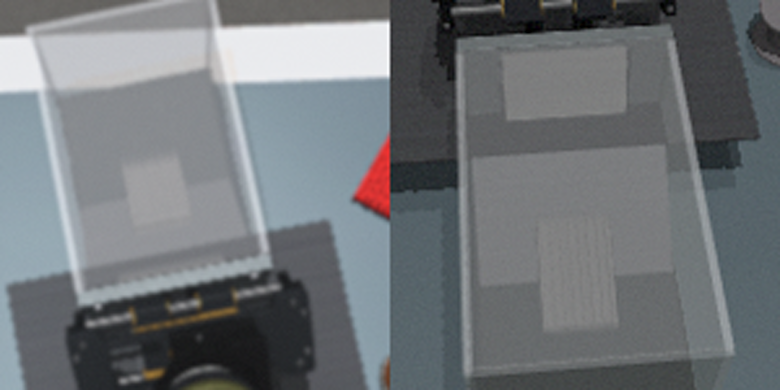

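The module has gone down the slide to the box floor (right crop, 577,275). Now I draw straight back.

Request:
{"fn": "send_rows", "kwargs": {"rows": [{"hand": 15,"x": -6,"y": -1,"z": 0,"roll": 0},{"hand": 15,"x": -12,"y": -2,"z": 0,"roll": 0},{"hand": 15,"x": -12,"y": -2,"z": 0,"roll": 0},{"hand": 15,"x": -12,"y": -2,"z": 0,"roll": 0},{"hand": 15,"x": -12,"y": -2,"z": 2,"roll": 0},{"hand": 15,"x": -12,"y": -2,"z": 5,"roll": 0},{"hand": 15,"x": -12,"y": -2,"z": 10,"roll": 0},{"hand": 15,"x": -12,"y": -2,"z": 15,"roll": 0},{"hand": 15,"x": 0,"y": 0,"z": 20,"roll": 0},{"hand": 15,"x": 0,"y": 0,"z": 0,"roll": 0}]}}

```text
time: 14.4
position: [0.5333, 0.0576, 0.1928]
tool_rot: [-0.204, 2.477, 0.087]
ft_force: [-0.2, 0.3, 0.9]
grip_width: 0.173
grip_force: 0.0
```

Request:
{"fn": "send_rows", "kwargs": {"rows": [{"hand": 15,"x": 0,"y": 0,"z": 20,"roll": 0},{"hand": 15,"x": 0,"y": 0,"z": 20,"roll": 0},{"hand": 15,"x": 0,"y": 0,"z": 0,"roll": 0},{"hand": 15,"x": 0,"y": 0,"z": 0,"roll": 0},{"hand": 15,"x": 0,"y": 0,"z": 0,"roll": 0}]}}

```text
time: 14.9
position: [0.5316, 0.0577, 0.2276]
tool_rot: [-0.205, 2.486, 0.089]
ft_force: [-0.8, 0.1, 0.4]
grip_width: 0.173
grip_force: 0.0
```

```bash
python3 - <<'E'
from h import *
st()
im=get_image("scene")
cv2.imwrite("pics/fin.png",cv2.resize(im[130:384,100:450],None,fx=2.2,fy=2.2,interpolation=2))
E
```

```text
t 14.9 tcp [0.5316 0.0577 0.2276] q [ 0.12  -0.208 -0.236  2.265 -0.201  0.438  1.761]
tip [0.5731 0.0656 0.1718] toolz [ 0.594  0.113 -0.797] tilt 37.2 z az 10.8 y az 99.7 f [-0.81  0.13  0.44] w 15.0
tip in box mm [-82.3  -0.7]
```

View pics/fin.png

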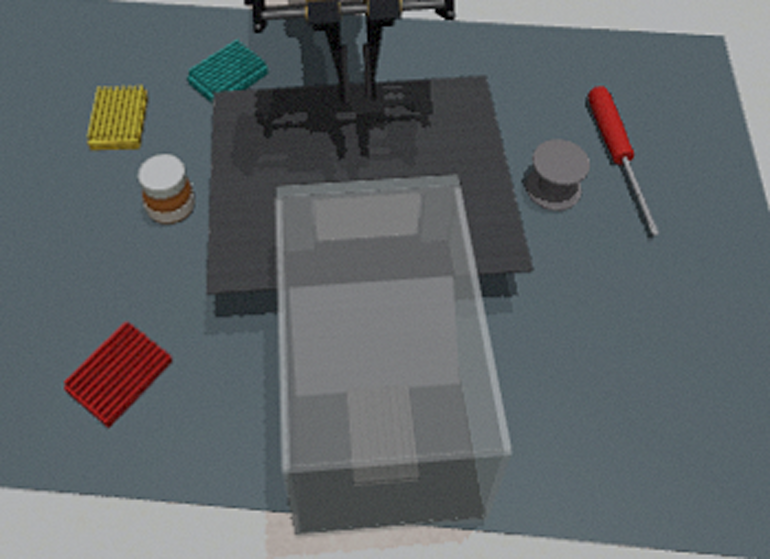

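The module lies on the box floor (382,435), the flap hangs shut (367,215), the bystanders have not moved, and the gripper is clear.

```bash
python3 -c "from bench import *;print(close_job())"
```

```text
the job is handed in; nothing more can be done
None
```

The module was pushed into line and slid through the flap into the returns box, the flap hangs shut behind it, nothing else was moved, and the job was handed in at about 15 s; joints 2, 4 and 6 read up to 0.003 rad past their range while I leaned the tool against its reach limits, and no verdict was shown.

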